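# Tip the light block onto the photo board and clip it home

## Robot

A 7-joint arm with a two-finger parallel gripper is mounted at the origin on a cart in front of the work surface, level with it; the furniture and walls round the work are solid. World frame = base frame: x ahead of the robot, y to its left, z up, the work surface at z = 0. Lengths are in m, angles in rad, forces in N, time in s.
With the tool pointing down it reaches from about 0.425 to 0.95 m from the base axis. Payload 4.7 kg.
Tool frame: the origin (TCP) lies between the finger pads; the fingertips stand robot.nose_length ahead of it and the grasp point (between the pads) lies 8 mm behind it (robot.nose_length is the distance from the TCP to the fingertips, in m); z points along the fingers, y is the line along which they close (so a half turn about z gives the same grasp; the last joint's range is limited). The gripper opens to 85 mm and grips with 20 to 120 N. Pads are 22 mm wide; open, the fingers measure 114 mm over their backs; the gripper's body (76 mm by 85 mm) begins 54 mm behind the grasp point. The pads swing forward as they close: fully open they stand 13 mm farther back than shut.
Start: joints at [-1.236, 0.469, -0.049, 1.532, 0.024, 1.141, -0.082], TCP at [0.24, 0.631, 0.242] pointing down, gripper open.
Joint ranges: [-2.59, 2.59], [-0.33, 1.99], [-1.39, 1.29], [0.1, 2.45], [-1.04, 4.18], [0.21, 1.99], [-2.66, 2.66]. Speed limits (rad/s): [2.57, 2.57, 3.14, 3.14, 3.14, 3.14, 3.14].

## Interface

Orientations are given as a rotation vector (axis times angle).
In Python, from plant import robot, vision gives the robot as it stands. The module is installed in compiled form; this text tells all that it offers.
- The arm moves only by the tool drive_tool, never from a script. Its argument "motion" is a list of rows, each a list of 7 numbers: the turn, a rotation vector about the tool's x, y, z as a fraction of full scale, then the shift along the tool's x, y, z as a fraction of full scale, then the closure, from 0 (fully open) to 1 (shut). A call has 1 to 8 rows; each row shifts and turns the commanded pose from where the row before left it, along the tool's axes as they then stand; what a row does not reach is not made up. Full scale, the value 1, is 5 cm for a shift and pi/4 rad for a turn. A row lasts 1/8 s, in which the tool goes at most 62.5 mm and 10.7 degrees, less where a joint would pass 70% of its speed; a pose out of reach is approached as far as the arm can. A call with a number of a shift or a turn outside -1 to 1 is refused whole. A call with a gripper value outside its range is refused whole. The fingers move at their own pace and stop on an object; the grip force is fixed at half the most. Time passes only in rows, so rows that do not move let the fingers close. It gives the time, the measured TCP pose, the force, the opening and the grip force at its end, in the units of the state.
- robot.get_obs(): the state, without advancing time (a new reading comes with each control period).
- vision.grab_frame(name): name is "scene" or "side" or "wrist"; returns a dict with "pixels" (400x640x3 uint8, red, green, blue), "camera_matrix" (3x3 intrinsics, pixels), "T" (4x4, takes a point from camera to world coordinates). Camera axes: x right, y down, z forward; pixel columns grow to the right and rows downward; lengths in m; the calibration is good to about 2 mm. A picture is of the moment at which its call begins. There is no depth.
- robot.finish_job(): hands the job in; it is judged then, once.
The state is a dict: "time_s": time; "joint_pos": joint angles; "qvel": joint speeds; "joint_torque": joint torques, N m; "ee_pos": TCP position; "ee_rot": TCP orientation; "ft_force": force on the tool from outside, world axes, zero at the start; "moment": the same for the moment, N m; "opening": finger opening in m; "finger_force": force on a finger pad.
Only numpy, scipy, OpenCV 4.12 (cv2) and the standard library are available. Lean on these libraries where they do the work, as an engineer would, in place of code of your own. Each camera call takes 0.05 s, during which the arm holds its last target. There are 200 camera calls.

## Task

Set up the light table for specimen photographs, using only pushes with the fingers: do not grip, pinch or lift anything. The white opal block stands on its long edge at the near side of the photo board; push it high on its near face so that it topples away from you and lands flat on the black mat, then slide it gently until it sits home against both aluminium stops (the far one and the right one). Last, swing the steel clip round by its thumb pin until it points right, parallel to the far stop, over the block's left end, leave everything else where it stands, and take the hand away.

Things in the scene. Friction and masses are not known exactly. Their poses are not given: they have to be found in the camera images.
- photo_board: fixed grey board, 210 mm (x, away from the robot) by 340 mm (y, left), 8 mm thick; origin at the centre of its underside on the desk, z up. Two aluminium stop bars stand 12 mm above its top: the far one has its stopping face at board x = +85 mm (bar from y = -152 to +48 mm), the right one at board y = -140 mm (bar from x = -50 to +97 mm).
- mat_centre (a point): centre of the flush black mat (140 mm in x, 240 mm in y, a white line on its near and left sides) on the board top, 8 mm over the desk; axes as the board's. The two stops bound the mat on its far and right sides.
- home (a point): where the centre of the block is when it lies flat and touches both stops: board x = 36, y = -44 mm, 24 mm over the desk; axes as the board's.
- block_centre (a point): centre of the loose white opal block, 0.5 to 0.9 kg: 98 mm along its x, 192 mm along its y, 32 mm along its z (out of the opal face). At the start it stands on a long edge: x up, y left, z towards the robot, top edge 106 mm above the desk; pushed high it topples, pushed low it slides. Toppled away from the robot its z points up and its top is 40 mm above the desk.
- block_foot (a point): middle of the block's lower far edge while it stands, the edge about which it topples: 8 mm above the desk, on the board top.
- clip (a joint): angle (rad) of the steel clip strip about its upright post: 0 points along board -y (right), square over the left end of a block that is home; end stop at -0.15; it grows counter-clockwise seen from above; pi/2 points along board +x. Starts parked at 1.3 to 1.9; turns with under 1 N at the pin and stays where left. Strip 70 mm long, 12 mm wide, underside 43 mm above the desk, clear of the 40 mm high block.
- clip_pin (a point): half-way up the upright black thumb pin on the clip strip, 10 mm in diameter, 45 mm from the pivot; this point is 63 mm above the desk, the pin's top 69 mm, its foot (top of the steel strip) 46 mm. Push it sideways.
- clip_pivot (a point): top of the small black knob on the clip's post, on the turning axis: board x = 65, y = +104 mm, 55 mm above the desk; the knob is 16 mm in diameter. Axes as the board's.
- coral: The piece of coral, 47 x 62 x 36 mm, brittle; a bystander, not to be disturbed. Origin at the centre of its underside.
- focus_target: The flat calibration target in a pale metal frame, 32 x 52 x 8 mm; a bystander, not to be disturbed. Origin at the centre of its underside.
- lens_bottle: The standing lens-cleaner bottle with a white cap, 34 mm across, 105 mm tall; a bystander, not to be disturbed. Origin at the centre of its underside.
- blower: The black rubber dust blower with a red nozzle, 54 mm across, 122 mm tall; a bystander, not to be disturbed. Origin at the centre of its underside.
- spare_vial: The single sample vial with a black cap, 23 mm across, 62 mm tall; a bystander, not to be disturbed. Origin at the centre of its underside.
- objective_can: The black screw can of a spare objective, 57 mm across, 68 mm tall; a bystander, not to be disturbed. Origin at the centre of its underside.

How it is judged:
On the way, in this order (a step that is already met when the one before it is completed fails the run):
1. the block has toppled away from the robot and lies flat, opal face up, on the black mat (angle between block_centre's own z axis and vertical below 0.06 rad and linear speed of opal_block below 0.02 m/s and x of block_centre in the frame of mat_centre between -0.025 and 0.025 m and y of block_centre in the frame of mat_centre between -0.028 and 0.028 m and angle between the y axis of block_centre and the y axis of mat_centre, either way round below 0.25 rad), for 0.2 s.
2. the block lies home against the far stop and the right stop (angle between block_centre's own z axis and vertical below 0.06 rad and x of block_centre in the frame of home between -0.004 and 0.004 m and y of block_centre in the frame of home between -0.004 and 0.004 m and angle between the y axis of block_centre and the y axis of home, either way round below 0.04 rad), for 0.2 s.
At the end, for the whole second after the job is handed in: The block lies flat and still, opal face up, its centre within 4 mm of the home point along both board axes and square within 0.04 rad; the clip points within 0.2 rad of straight right along the far stop, over the block's left end (all of step 2 and linear speed of each of opal_block, clip below 0.02 m/s and value of joint clip between -0.2 and 0.2 rad); the robot touches nothing.
It fails at once if the block was lifted: its foot more than 20 mm off the board, or its centre above the tipping height (height (world z) of block_foot above 0.028 m or height (world z) of block_centre above 0.075 m).
It fails at once if the fingers gripped the block or the clip, or pressed hard on it (more than 30 N) (contact force between the fingers and opal_block above 30 N or contact force between the fingers and clip above 30 N).
It fails at once if the block fell or was pushed clear off the black mat (it lies with its centre more than 40 mm from the mat's centre along a board axis, or more than 0.4 rad askew) (angle between block_centre's own z axis and vertical below 0.15 rad and (x of block_centre in the frame of mat_centre above 0.04 m or x of block_centre in the frame of mat_centre below -0.04 m or y of block_centre in the frame of mat_centre above 0.04 m or y of block_centre in the frame of mat_centre below -0.04 m or angle between the y axis of block_centre and the y axis of mat_centre, either way round above 0.4 rad)).
It fails at once if a bystander (coral, calibration target, lens bottle, blower, vial or can) was moved more than 20 mm (distance of any of coral, focus_target, lens_bottle, blower, spare_vial, objective_can from where it was at the start of the episode above 0.02 m).
It also fails if it takes over 72 s, if anything falls off the work surface, if the arm or the gripper's body presses on something with over 40 N, if the wrist force passes 120 N, or if a joint passes its speed limit or range.

## Working session

There is one attempt and no reset: what is moved stays moved. The work goes in short steps, Python scripts to look and compute and a tool call to move; the robot and the scene stay as the last step left them, time stands still between calls to the robot, and variables do not carry over. Pictures are saved under pics/ and viewed, at most 10 in all, crops included, and the job is handed in when it is done.

Besides the shell and the picture viewer there is one more tool, called after "Request:" by a JSON object that holds its "method" and its "body", one argument or row to a line. drive_tool: Moves the arm, as the interface text tells. Its arguments: {"type":"object","properties":{"motion":{"type":"array","items":{"type":"array","items":{"type":"number","minimum":-1,"maximum":1}}}},"required":["motion"]}

```bash
mkdir -p pics
python3 - <<'E'
from plant import robot, vision
import cv2, numpy as np
o=robot.get_obs(); print({k:np.round(o[k],3) for k in ('time_s','ee_pos','ee_rot','ft_force','opening')}, robot.nose_length)
for n in ("scene","side"):
    f=vision.grab_frame(n); cv2.imwrite(f"pics/{n}0.png",f["pixels"][:,:,::-1]); np.savez(f"pics/{n}0.npz",**f)
    print(n,np.round(f["camera_matrix"],1).tolist(),np.round(f["T"],3).tolist())
E
```

```text
{'time_s': np.float64(0.0), 'ee_pos': array([0.24 , 0.63 , 0.241]), 'ee_rot': array([-5.680e-01, -3.089e+00,  3.000e-03]), 'ft_force': array([ 0.233,  0.345, -1.641]), 'opening': np.float64(0.085)} 0.011
scene [[481.7, 0.0, 320.8], [0.0, 481.7, 194.4], [0.0, 0.0, 1.0]] [[0.768, -0.35, 0.537, 0.018], [-0.64, -0.386, 0.664, -0.702], [-0.025, -0.854, -0.52, 0.619], [0.0, 0.0, 0.0, 1.0]]
side [[402.5, 0.0, 317.5], [0.0, 402.5, 205.6], [0.0, 0.0, 1.0]] [[-0.983, -0.117, 0.143, 0.46], [-0.185, 0.614, -0.767, 0.666], [0.002, -0.781, -0.625, 0.624], [0.0, 0.0, 0.0, 1.0]]
```

View pics/scene0.png

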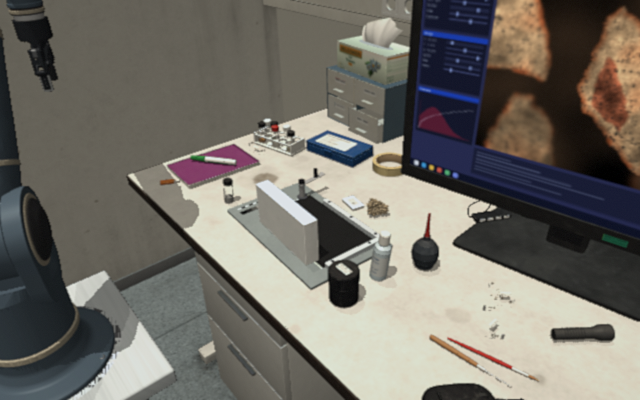

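View pics/side0.png

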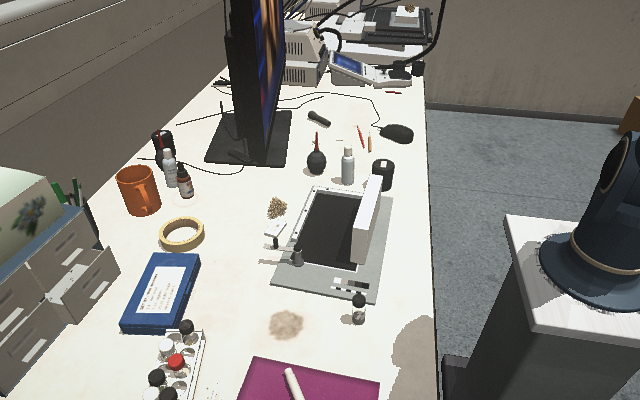

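The scene view shows the white block standing at about (287,225) on the board, with the can at (344,283), bottle (381,257), blower (425,250) and vial (229,190). The side view shows the mat at (330,230), the block at (368,222), the clip and pin near (297,255), and the vial at (359,308).

Run:
```python
import cv2
a=cv2.imread("pics/scene0.png")[160:310,220:400]; cv2.imwrite("pics/sc1.png",cv2.resize(a,None,fx=4,fy=4,interpolation=2))
a=cv2.imread("pics/side0.png")[165:315,260:410]; cv2.imwrite("pics/si1.png",cv2.resize(a,None,fx=4,fy=4,interpolation=2))
```

```text
(no output)
```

View pics/sc1.png

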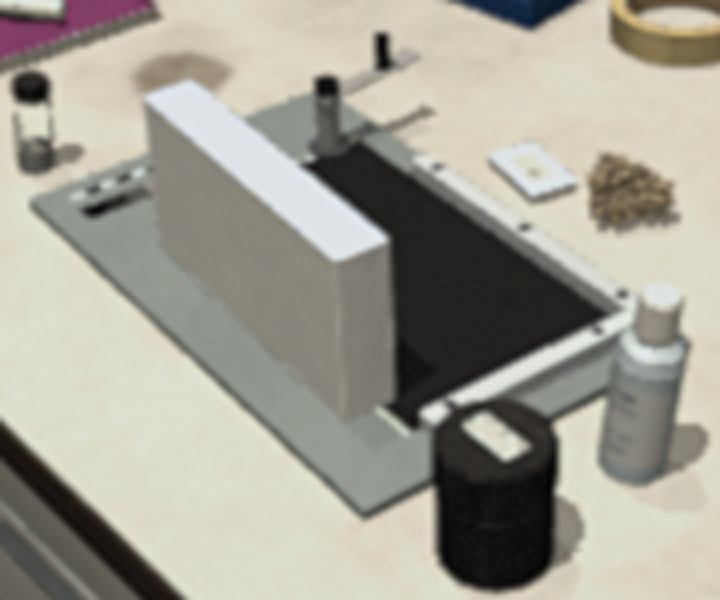

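View pics/si1.png

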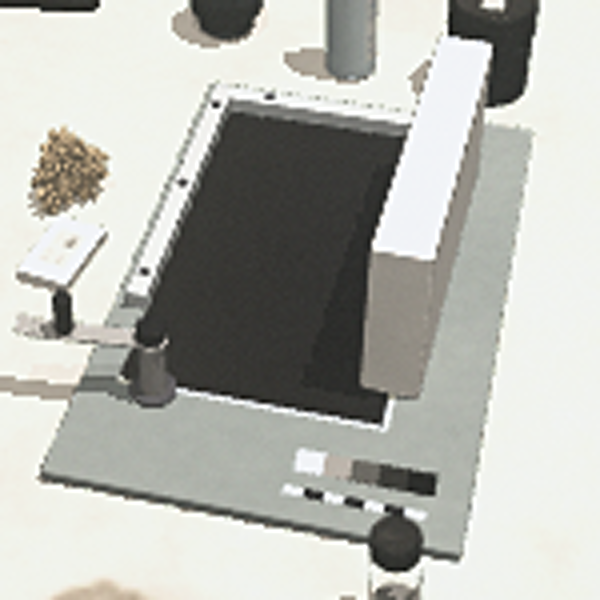

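The crops show the block's top corners at scene crop (147,97), (192,80), (388,240), (335,262). They also show the pin top at (382,36), the knob at (327,80), the board corners and the stop ends. I'll fit the poses from these.

```bash
cat > h.py <<'E'
import numpy as np, cv2
from scipy.optimize import least_squares
def proj(f,P):
    T=np.linalg.inv(f["T"]); p=(T[:3,:3]@np.asarray(P,float).T+T[:3,3:]); q=f["camera_matrix"]@p; return (q[:2]/q[2]).T
def ray(f,uv,z):
    d=f["T"][:3,:3]@np.linalg.inv(f["camera_matrix"])@np.array([*uv,1]); c=f["T"][:3,3]; return (c+d*(z-c[2])/d[2])
def pl(p,B): # B: board pts mm -> world m
    B=np.asarray(B,float)/1000; c,s=np.cos(p[2]),np.sin(p[2])
    return np.c_[p[0]+c*B[:,0]-s*B[:,1],p[1]+s*B[:,0]+c*B[:,1],B[:,2]]
def fit(obs,x0):
    fun=lambda p:np.concatenate([(proj(f,pl(p,B))-uv).ravel() for f,B,uv in obs])
    return least_squares(fun,x0,loss="soft_l1"),fun
E
python3 - <<'E'
from h import *
fs=dict(np.load("pics/scene0.npz"));fd=dict(np.load("pics/side0.npz"))
S=lambda u:np.array(u)/4+[220-.4,160-.4]; D=lambda u:np.array(u)/4+[260-.4,165-.4]
bs=(fs,[[-105,170,8],[-105,-170,8],[-50,-152,20],[65,104,55]],S([[33,200],[367,510],[425,418],[327,80]]))
bd=(fd,[[-105,170,8],[105,170,8],[-105,-170,8],[97,-152,20],[97,48,20],[-55,100,8],[65,104,55]],D([[462,547],[42,472],[533,128],[217,84],[122,292],[387,428],[150,330]]))
tb=[[-16,-96,106],[16,-96,106],[16,96,106],[-16,96,106]]
ks=(fs,tb,S([[335,262],[388,240],[192,80],[147,97]])); kd=(fd,tb,D([[492,42],[440,38],[372,248],[435,255]]))
for n,o in(("board",[[bs],[bd],[bs,bd]]),("block",[[ks],[kd],[ks,kd]])):
    for q in o:
        r,fun=fit(q,[.6,0,0]); print(n,np.round(r.x,4)); 
    print(np.round(fun(r.x).reshape(-1,2),1).tolist())
    if n=="board": b=r.x
print("home,mat,pivot",np.round(pl(b,[[36,-44,24],[15,-20,8],[65,104,55]]),4))
print("pin",ray(fs,S([382,36]),.069),ray(fd,D([62,292]),.069))
for nm,s,d,z in(("bottle",[660,295],None,.1),("can",[497,440],None,.068),("coral",[632,190],[68,170],.018),("target",[533,170],[62,250],.008),("vial",[32,85],[395,535],.062)):
    print(nm,ray(fs,S(s),z)[:2].round(3),d and ray(fd,D(d),z)[:2].round(3))
E
```

```text
board [ 0.5381  0.0014 -0.0593]
board [ 0.5355  0.0023 -0.0526]
board [ 0.5361  0.0019 -0.0528]
[[-2.2, -0.4], [-0.9, -0.0], [2.1, 1.1], [-0.9, 0.1], [0.2, 1.7], [-0.8, -0.2], [-0.3, -0.2], [-0.7, -0.2], [0.6, -0.1], [-1.1, -0.5], [0.2, -1.2]]
block [ 0.4772 -0.0154 -0.1005]
block [ 0.4769 -0.0135 -0.0843]
block [ 0.477  -0.0147 -0.0907]
[[-0.2, 0.0], [0.7, -0.3], [-0.1, -0.3], [-1.9, -0.1], [0.8, -0.4], [-0.1, -1.6], [-0.6, -0.6], [-0.0, 0.7]]
home,mat,pivot [[ 0.5697 -0.0439  0.024 ]
 [ 0.55   -0.0188  0.008 ]
 [ 0.6065  0.1024  0.055 ]]
pin [0.65130935 0.10137643 0.069     ] [0.65187472 0.1013894  0.069     ]
bottle [ 0.552 -0.222] None
can [ 0.454 -0.219] None
coral [ 0.698 -0.065] [ 0.694 -0.054]
target [0.682 0.   ] [0.682 0.005]
vial [0.469 0.204] [0.472 0.216]
```

```bash
cat > to.py <<'E'
# usage: to.py yaw x y z x y z ... : turn (frac about tool z) then waypoint shifts in the turned tool frame, units of 5 cm
import sys, numpy as np
from plant import robot
from scipy.spatial.transform import Rotation as R
a=list(map(float,sys.argv[1:])); o=robot.get_obs()
Rn=R.from_rotvec(o["ee_rot"]); Rt=R.from_matrix(np.array([[-np.cos(a[0]),np.sin(a[0]),0],[-np.sin(a[0]),-np.cos(a[0]),0],[0,0,-1]]).T.T)
c,s=np.cos(a[0]),np.sin(a[0]); Rt=R.from_matrix(np.array([[-c,-s,0],[-s,c,0],[0,0,-1]]))
print("t",round(float(o["time_s"]),2),"pos",np.round(o["ee_pos"],4),"F",np.round(o["ft_force"],1),"open",o["opening"],"turn",np.round((Rn.inv()*Rt).as_rotvec()/(np.pi/4),3))
p=np.array(o["ee_pos"])
for w in np.reshape(a[1:],(-1,3)): print(np.round(Rt.inv().apply(w-p)/.05,3)); p=w
E
python3 to.py -0.09 .45 .3 .2 .435 -.01 .2 .435 -.01 .092
```

```text
Traceback (most recent call last):
  File "to.py", line 6, in <module>
    Rn=R.from_rotvec(o["ee_rot"]); Rt=R.from_matrix(np.array([[-np.cos(a[0]),np.sin(a[0]),0],[-np.sin(a[0]),-np.cos(a[0]),0],[0,0,-1]]).T.T)
                                      ~~~~~~~~~~~~~^^^^^^^^^^^^^^^^^^^^^^^^^^^^^^^^^^^^^^^^^^^^^^^^^^^^^^^^^^^^^^^^^^^^^^^^^^^^^^^^^^^^^^^^^
  File "scipy/spatial/transform/_rotation.pyx", line 1143, in scipy.spatial.transform._rotation.Rotation.from_matrix
ValueError: Non-positive determinant (left-handed or null coordinate frame) in rotation matrix 0: [[-0.99595273 -0.08987855  0.        ]
 [ 0.08987855 -0.99595273  0.        ]
 [ 0.          0.         -1.        ]].
```

```bash
sed -i 's/; Rt=R.from_matrix(np.array(\[\[-np.*$//' to.py
python3 to.py -0.09 .45 .3 .2 .435 -.01 .2 .435 -.01 .092
```

```text
t 0.1 pos [0.24   0.6304 0.2414] F [ 0.3 -0.1 -0. ] open 0.08556546382066445 turn [-0.002 -0.    -0.348]
[-4.777 -6.203  0.827]
[-0.258 -6.202  0.   ]
[0.   0.   2.16]
```

Request:
{"method": "drive_tool", "body": {
  "motion": [
    [0,0,-0.174,0,0,0,0],
    [0,0,-0.174,0,0,0,0],
    [0,0,0,-0.68,-0.89,0.12,0],
    [0,0,0,-0.68,-0.89,0.12,0],
    [0,0,0,-0.68,-0.89,0.12,0],
    [0,0,0,-0.68,-0.89,0.12,0],
    [0,0,0,-0.68,-0.89,0.12,0],
    [0,0,0,-0.68,-0.89,0.12,0]
  ]
}}

```text
time_s: 1.1
ee_pos: [0.4198, 0.3447, 0.2059]
ee_rot: [-0.142, -3.138, 0.0]
ft_force: [1.2, 0.0, 0.1]
opening: 0.0853
finger_force: 0.0
```

```bash
python3 to.py -0.09 .435 -.01 .2 .435 -.01 .092
```

```text
t 1.1 pos [0.4198 0.3447 0.2059] F [1.2 0.  0.1] open 0.08531581251009081 turn [-0.    -0.    -0.001]
[-0.94  -7.038  0.118]
[0.   0.   2.16]
```

Request:
{"method": "drive_tool", "body": {
  "motion": [
    [0,0,0,-0.12,-0.9,0,0],
    [0,0,0,-0.12,-0.9,0,0],
    [0,0,0,-0.12,-0.9,0,0],
    [0,0,0,-0.12,-0.9,0,0],
    [0,0,0,0,-0.9,0,0],
    [0,0,0,0,-0.9,0,0],
    [0,0,0,0,-0.9,0,0],
    [0,0,0,0,0,0,0]
  ]
}}

```text
time_s: 2.1
ee_pos: [0.4138, 0.0275, 0.2061]
ee_rot: [-0.152, -3.137, 0.001]
ft_force: [0.5, 0.9, 0.4]
opening: 0.0857
finger_force: 0.0
```

```bash
python3 to.py -0.09 .435 -.01 .2 .435 -.01 .092
```

```text
t 2.1 pos [0.4138 0.0275 0.2061] F [0.5 0.9 0.4] open 0.08574629975414944 turn [-0.001 -0.001 -0.009]
[-0.489 -0.708  0.122]
[0.   0.   2.16]
```

Request:
{"method": "drive_tool", "body": {
  "motion": [
    [0,0,-0.009,-0.49,-0.7,0.12,0],
    [0,0,0,0,0,0,0],
    [0,0,0,0,0,0.7,0],
    [0,0,0,0,0,0.7,0],
    [0,0,0,0,0,0.76,0],
    [0,0,0,0,0,0,0]
  ]
}}

```text
time_s: 2.85
ee_pos: [0.4336, -0.0053, 0.0903]
ee_rot: [-0.128, -3.132, 0.001]
ft_force: [-0.3, -0.2, -0.6]
opening: 0.0855
finger_force: 0.0
```

```bash
python3 to.py -0.09 .435 -.012 .092
python3 - <<'E'
from plant import robot, vision
import cv2
f=vision.grab_frame("side");a=f["pixels"][:,:,::-1]; b=vision.grab_frame("scene")["pixels"][:,:,::-1]
cv2.imwrite("pics/a1.png",cv2.hconcat([cv2.resize(a[130:310,260:440],(400,400),interpolation=2),cv2.resize(b[130:310,215:395],(400,400),interpolation=2)]))
E
```

```text
t 2.85 pos [ 0.4336 -0.0053  0.0903] F [-0.3 -0.2 -0.6] open 0.08550570402194663 turn [-0.001 -0.008  0.011]
[-0.04  -0.132 -0.034]
```

View pics/a1.png

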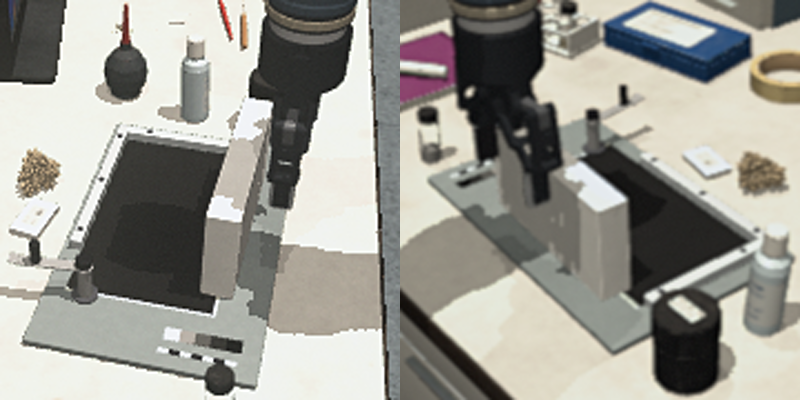

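The hand is behind the block: both fingertips (side panel 285,190; scene panel 540,190) are at its near face, high up. Next is a slow push.

Request:
{"method": "drive_tool", "body": {
  "motion": [
    [0,0,0.01,0,-0.13,0,0],
    [0,0,0,-0.1,0,0,0],
    [0,0,0,-0.1,0,0,0],
    [0,0,0,-0.1,0,0,0],
    [0,0,0,-0.1,0,0,0],
    [0,0,0,-0.1,0,0,0]
  ]
}}

```text
time_s: 3.7
ee_pos: [0.4603, -0.0151, 0.0922]
ee_rot: [-0.143, -3.138, -0.0]
ft_force: [-1.1, -0.2, 1.6]
opening: 0.0854
finger_force: 0.6
```

Request:
{"method": "drive_tool", "body": {
  "motion": [
    [0,0,0,-0.1,0,0,0],
    [0,0,0,-0.1,0,0,0],
    [0,0,0,0,0,0,0]
  ]
}}

```text
time_s: 4.08
ee_pos: [0.4709, -0.0161, 0.0923]
ee_rot: [0.143, 3.137, -0.0]
ft_force: [-0.1, -0.1, -0.7]
opening: 0.0854
finger_force: 0.0
```

```bash
python3 - <<'E'
from plant import robot, vision
import cv2,numpy as np
f=vision.grab_frame("side");a=f["pixels"][:,:,::-1]; b=vision.grab_frame("scene")["pixels"][:,:,::-1]
cv2.imwrite("pics/a2.png",cv2.hconcat([cv2.resize(a[130:310,260:440],(400,400),interpolation=2),cv2.resize(b[130:310,215:395],(400,400),interpolation=2)]))
E
python3 to.py -.09
```

```text
t 4.17 pos [ 0.47   -0.0161  0.0922] F [-0.3  0.2  0.1] open 0.0852453255872393 turn [ 0.    -0.    -0.002]
```

View pics/a2.png

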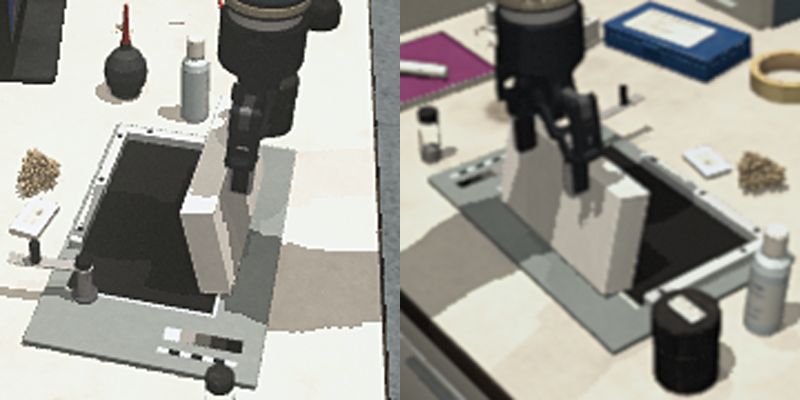

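The block is tilting: its lower far edge stays put and the top leans away (side panel top near corner 200,205). I'll keep pushing slowly.

Request:
{"method": "drive_tool", "body": {
  "motion": [
    [0,0,0,-0.08,0,0,0],
    [0,0,0,-0.08,0,0,0],
    [0,0,0,-0.08,0,0,0],
    [0,0,0,-0.08,0,0,0],
    [0,0,0,-0.08,0,0,0],
    [0,0,0,-0.08,0,0,0],
    [0,0,0,0,0,0,0],
    [0,0,0,0,0,0,0]
  ]
}}

```text
time_s: 5.18
ee_pos: [0.4939, -0.0183, 0.0922]
ee_rot: [-0.143, -3.138, -0.0]
ft_force: [-1.0, -0.3, 0.2]
opening: 0.0857
finger_force: 0.0
```

```bash
python3 - <<'E'
from plant import robot, vision
import cv2,numpy as np
o=[]
for n in("scene","side"):
    f=vision.grab_frame(n); np.savez(f"pics/{n}3.npz",**f); a=f["pixels"][:,:,::-1]
    o.append(cv2.resize(a[165:305,265:400] if n=="side" else a[170:310,240:375],(400,415),interpolation=2))
cv2.imwrite("pics/a3.png",cv2.hconcat(o))
E
python3 to.py -.0528
```

```text
t 5.28 pos [ 0.4939 -0.0183  0.0923] F [-0.   0.5  0.3] open 0.08571555014237305 turn [ 0.    -0.    -0.049]
```

View pics/a3.png

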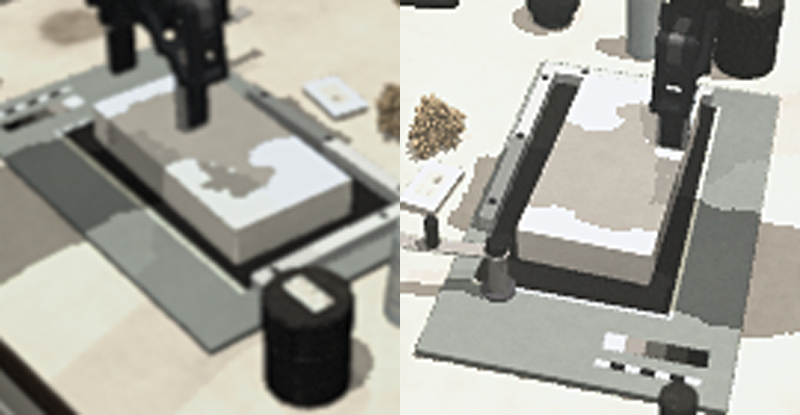

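The block lies flat on the mat. Its top corners are at scene panel (95,105), (238,232), (352,180) and side panel (519,228), (655,255).

```bash
python3 - <<'E'
from h import *
fs=dict(np.load("pics/scene3.npz"));fd=dict(np.load("pics/side3.npz"))
s=lambda u:np.array(u)/2.963+[239.6,169.6]; d=lambda u:(np.array(u)-[400,0])/2.963+[264.6,164.6]
ks=(fs,[[-49,96,40],[-49,-96,40],[49,-96,40]],s([[95,105],[238,232],[352,180]])); kd=(fd,[[49,96,40],[-49,96,40]],d([[519,228],[655,255]]))
b=np.array([.5361,.0019,-.0528]); c,S=np.cos(b[2]),np.sin(b[2])
for q in([ks],[ks,kd]):
    r,fun=fit(q,[.55,0,0]); v=r.x[:2]-b[:2]
    print(np.round(r.x,4),"board",np.round([c*v[0]+S*v[1],-S*v[0]+c*v[1],r.x[2]-b[2]],4),np.round(fun(r.x),1))
E
python3 to.py -.0528 .494 -.018 .1 .455 -.022 .1 .455 -.022 .026
```

```text
[ 0.543  -0.0239 -0.0972] board [ 0.0082 -0.0254 -0.0444] [-0.2  0.1 -0.4 -0.2  0.7  0. ]
[ 0.5421 -0.0222 -0.0822] board [ 0.0073 -0.0238 -0.0294] [-1.3  0.3 -0.4 -0.5  0.2 -0.6 -0.2 -0.9 -0.2 -1.1]
t 5.28 pos [ 0.4939 -0.0183  0.0923] F [-0.   0.5  0.3] open 0.08571555014237305 turn [ 0.    -0.    -0.049]
[-0.002  0.006 -0.155]
[ 0.775 -0.121  0.   ]
[0.   0.   1.48]
```

Request:
{"method": "drive_tool", "body": {
  "motion": [
    [0,0,-0.049,0,0,-0.1,0],
    [0,0,0,0.4,-0.06,0,0],
    [0,0,0,0.38,-0.06,0,0],
    [0,0,0,0,0,0,0],
    [0,0,0,0,0,0.5,0],
    [0,0,0,0,0,0.5,0],
    [0,0,0,0,0,0.43,0],
    [0,0,0,0,0,0,0]
  ]
}}

```text
time_s: 6.28
ee_pos: [0.4549, -0.0221, 0.0248]
ee_rot: [-0.082, -3.138, 0.0]
ft_force: [-0.0, -0.7, -0.1]
opening: 0.0852
finger_force: 0.0
```

```bash
python3 to.py -.0528 .481 -.024 .026 .509 -.026 .026
```

```text
t 6.28 pos [ 0.4549 -0.0221  0.0248] F [-0.  -0.7 -0.1] open 0.08515279748271473 turn [-0.    -0.003  0.001]
[-0.523 -0.01  -0.023]
[-0.561 -0.01   0.   ]
```

Request:
{"method": "drive_tool", "body": {
  "motion": [
    [0,0,0,-0.2,0,0,0],
    [0,0,0,-0.14,0,0,0],
    [0,0,0,-0.1,0,0,0],
    [0,0,0,-0.1,0,0,0],
    [0,0,0,-0.1,0,0,0],
    [0,0,0,-0.1,0,0,0],
    [0,0,0,-0.1,0,0,0]
  ]
}}

```text
time_s: 7.15
ee_pos: [0.4928, -0.0246, 0.0252]
ee_rot: [-0.083, -3.132, -0.0]
ft_force: [-8.7, 0.4, 7.2]
opening: 0.0855
finger_force: 4.0
```

Request:
{"method": "drive_tool", "body": {
  "motion": [
    [0,0,0,-0.06,0,0,0],
    [0,0,0,-0.06,0,0,0],
    [0,0,0,-0.06,0,0,0]
  ]
}}

```text
time_s: 7.52
ee_pos: [0.5018, -0.0248, 0.0252]
ee_rot: [-0.082, -3.132, -0.001]
ft_force: [-7.9, 1.3, 6.4]
opening: 0.0853
finger_force: 3.8
```

Request:
{"method": "drive_tool", "body": {
  "motion": [
    [0,0,0,-0.04,0,0,0],
    [0,0,0,-0.02,0,0,0]
  ]
}}

```text
time_s: 7.78
ee_pos: [0.5052, -0.0249, 0.0252]
ee_rot: [-0.082, -3.133, -0.001]
ft_force: [-7.8, 0.1, 5.2]
opening: 0.0853
finger_force: 3.7
```

Request:
{"method": "drive_tool", "body": {
  "motion": [
    [0,0,0,-0.04,0,0,0],
    [0,0,0,-0.03,0,0,0]
  ]
}}

```text
time_s: 8.02
ee_pos: [0.5087, -0.0251, 0.0252]
ee_rot: [-0.082, -3.133, -0.001]
ft_force: [-6.4, -0.2, 4.5]
opening: 0.0855
finger_force: 3.3
```

Request:
{"method": "drive_tool", "body": {
  "motion": [
    [0,0,0,-0.03,0,0,0],
    [0,0,0,-0.02,0,0,0]
  ]
}}

```text
time_s: 8.28
ee_pos: [0.5099, -0.0251, 0.0251]
ee_rot: [-0.082, -3.13, -0.001]
ft_force: [-9.9, 0.0, 7.1]
opening: 0.085
finger_force: 5.2
```

Request:
{"method": "drive_tool", "body": {
  "motion": [
    [0,0,0,-0.02,0,0,0]
  ]
}}

```text
time_s: 8.4
ee_pos: [0.5099, -0.0251, 0.025]
ee_rot: [-0.082, -3.128, -0.001]
ft_force: [-11.7, 0.8, 9.3]
opening: 0.0855
finger_force: 6.1
```

The x push stalls at 0.510 with the force rising, so the block is against the far stop. Now I move round to the left end with the fingers shut.

Request:
{"method": "drive_tool", "body": {
  "motion": [
    [0,0,0,0.3,0,0,0],
    [0,0,0,0.3,0,0,0],
    [0,0,0,0,0,-0.9,0.5],
    [0,0,0,0,0,-0.9,1],
    [0,0,0,0,0,0,1]
  ]
}}

```text
time_s: 9.02
ee_pos: [0.488, -0.0239, 0.119]
ee_rot: [0.083, 3.132, 0.002]
ft_force: [-0.5, -0.7, -0.0]
opening: 0.032
finger_force: 0.0
```

```bash
python3 to.py -.0528 .5765 .1 .115 .5765 .1 .03
```

```text
t 9.03 pos [ 0.488  -0.0239  0.119 ] F [-0.5 -0.7 -0. ] open 0.03201050053412042 turn [0.002 0.011 0.   ]
[-1.637  2.567  0.08 ]
[0.  0.  1.7]
```

Request:
{"method": "drive_tool", "body": {
  "motion": [
    [0,0,0,-0.5,0.8,0,1],
    [0,0,0,-0.5,0.8,0,1],
    [0,0,0,-0.6,0.97,0.08,1],
    [0,0,0,0,0,0,1]
  ]
}}

```text
time_s: 9.52
ee_pos: [0.5733, 0.1056, 0.1103]
ee_rot: [0.071, 3.141, 0.003]
ft_force: [-0.4, -1.2, -0.2]
opening: -0.0001
finger_force: 0.0
```

```bash
python3 to.py -.0528 .5765 .1 .115 .5765 .1 .03;  python3 - <<'E'
from plant import robot, vision
import cv2,numpy as np
o=[]
for n in("scene","side"):
    f=vision.grab_frame(n); np.savez(f"pics/{n}4.npz",**f); a=f["pixels"][:,:,::-1]
    o.append(cv2.resize(a[165:305,265:400] if n=="side" else a[170:310,240:375],(400,415),interpolation=2))
cv2.imwrite("pics/a4.png",cv2.hconcat(o))
E
```

```text
t 9.53 pos [0.5733 0.1056 0.1103] F [-0.4 -1.2 -0.2] open -0.00013845691530702328 turn [0.003 0.    0.009]
[-0.07  -0.108 -0.093]
[0.  0.  1.7]
```

View pics/a4.png

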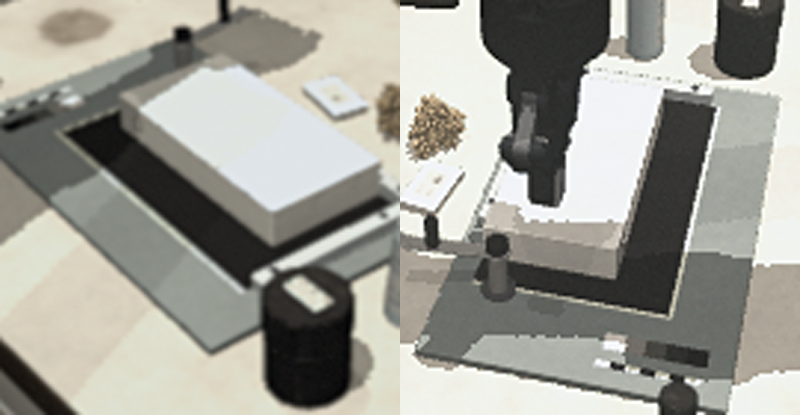

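The block lies along the far stop (scene panel), with roughly 20 mm still to go to the right stop. The hand is above its left end, clear of the post at side panel (497,265).

Request:
{"method": "drive_tool", "body": {
  "motion": [
    [0,0,0.005,-0.02,0,0,1],
    [0,0,0,0,0,0.5,1],
    [0,0,0,0,0,0.5,1],
    [0,0,0,0,0,0.5,1],
    [0,0,0,0,0,0.1,1],
    [0,0,0,0,0,0,1]
  ]
}}

```text
time_s: 10.38
ee_pos: [0.5735, 0.0994, 0.0321]
ee_rot: [0.091, 3.14, -0.0]
ft_force: [0.6, 0.2, 0.9]
opening: -0.0001
finger_force: 0.0
```

Request:
{"method": "drive_tool", "body": {
  "motion": [
    [0,0,0,0,-0.12,0,1],
    [0,0,0,0,-0.12,0,1],
    [0,0,0,0,-0.12,0,1]
  ]
}}

```text
time_s: 10.75
ee_pos: [0.5733, 0.0842, 0.0328]
ee_rot: [0.087, 3.138, 0.005]
ft_force: [-1.1, 5.1, 2.8]
opening: 0.0
finger_force: 2.8
```

Request:
{"method": "drive_tool", "body": {
  "motion": [
    [0,0,0,0,-0.08,0,1],
    [0,0,0,0,-0.08,0,1]
  ]
}}

```text
time_s: 11.0
ee_pos: [0.5729, 0.0764, 0.0328]
ee_rot: [0.087, 3.138, 0.005]
ft_force: [0.4, 5.6, 2.2]
opening: 0.0001
finger_force: 2.9
```

Request:
{"method": "drive_tool", "body": {
  "motion": [
    [0,0,0,0,-0.06,0,1],
    [0,0,0,0,-0.06,0,1]
  ]
}}

```text
time_s: 11.25
ee_pos: [0.5726, 0.0705, 0.0328]
ee_rot: [0.087, 3.138, 0.005]
ft_force: [-0.0, 6.6, 3.1]
opening: -0.0001
finger_force: 2.9
```

Request:
{"method": "drive_tool", "body": {
  "motion": [
    [0,0,0,0,-0.04,0,1],
    [0,0,0,0,-0.04,0,1]
  ]
}}

```text
time_s: 11.5
ee_pos: [0.5724, 0.0666, 0.0328]
ee_rot: [0.087, 3.138, 0.005]
ft_force: [0.8, 5.7, 1.1]
opening: 0.0002
finger_force: 2.9
```

Request:
{"method": "drive_tool", "body": {
  "motion": [
    [0,0,0,0,-0.03,0,1],
    [0,0,0,0,-0.03,0,1]
  ]
}}

```text
time_s: 11.75
ee_pos: [0.5723, 0.0653, 0.0329]
ee_rot: [0.085, 3.138, 0.008]
ft_force: [-0.2, 9.6, 2.2]
opening: 0.0001
finger_force: 5.2
```

Request:
{"method": "drive_tool", "body": {
  "motion": [
    [0,0,0,0,-0.03,0,1]
  ]
}}

```text
time_s: 11.88
ee_pos: [0.5723, 0.0652, 0.0329]
ee_rot: [0.084, 3.138, 0.01]
ft_force: [0.4, 12.4, 0.8]
opening: -0.0002
finger_force: 6.4
```

Request:
{"method": "drive_tool", "body": {
  "motion": [
    [0,0,0,0,-0.02,0,1],
    [0,0,0,0,0,0,1]
  ]
}}

```text
time_s: 12.12
ee_pos: [0.5724, 0.0651, 0.0329]
ee_rot: [0.083, 3.137, 0.012]
ft_force: [1.1, 12.3, 1.3]
opening: 0.0003
finger_force: 6.3
```

The block is stalled on the right stop. I'll back off, then reseat it against the far stop from the near side.

Request:
{"method": "drive_tool", "body": {
  "motion": [
    [0,0,0,0,0.2,0,1],
    [0,0,0,0,0.2,0,1],
    [0,0,0,0,0,-0.7,1],
    [0,0,0,0,0,-0.8,1],
    [0,0,0,0,0,0,1]
  ]
}}

```text
time_s: 12.75
ee_pos: [0.5744, 0.0783, 0.1098]
ee_rot: [0.091, 3.134, 0.001]
ft_force: [-0.2, -0.0, -0.2]
opening: -0.0
finger_force: 0.0
```

```bash
python3 to.py -.0528 .48 -.043 .11 .48 -.043 .026
python3 - <<'E'
from plant import robot, vision
import cv2,numpy as np
f=vision.grab_frame("scene"); np.savez(f"pics/scene5.npz",**f); a=f["pixels"][:,:,::-1]
cv2.imwrite("pics/a5.png",cv2.resize(a[170:310,225:405],(770,600),interpolation=2))
E
```

```text
t 12.75 pos [0.5744 0.0783 0.1098] F [-0.2 -0.  -0.2] open -4.169994086978382e-05 turn [ 0.001  0.008 -0.006]
[ 1.758 -2.522 -0.003]
[0.   0.   1.68]
```

View pics/a5.png

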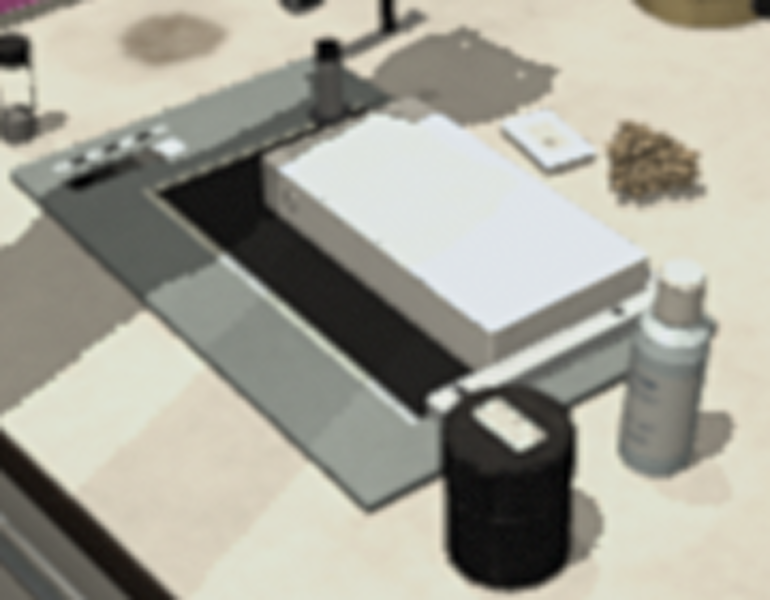

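The block sits in the corner, with its right end (490,350)-(648,265) tight along the right stop. I'll reseat it lightly from the near side to be sure.

Request:
{"method": "drive_tool", "body": {
  "motion": [
    [0,0,0,0.6,-0.8,0,1],
    [0,0,0,0.6,-0.86,0,0],
    [0,0,0,0.56,-0.86,0,0],
    [0,0,0,0,0,0,0],
    [0,0,0,0,0,0.55,0],
    [0,0,0,0,0,0.55,0],
    [0,0,0,0,0,0.58,0],
    [0,0,0,0,0,0,0]
  ]
}}

```text
time_s: 13.8
ee_pos: [0.4754, -0.0414, 0.0205]
ee_rot: [-0.088, -3.134, 0.0]
ft_force: [-0.6, -0.6, -0.7]
opening: 0.0854
finger_force: 0.0
```

```bash
python3 to.py -.0528 .51 -.045 .026
```

```text
t 13.8 pos [ 0.4754 -0.0414  0.0205] F [-0.6 -0.6 -0.7] open 0.08540979509331892 turn [-0.    -0.008 -0.004]
[-0.695 -0.034 -0.111]
```

Request:
{"method": "drive_tool", "body": {
  "motion": [
    [0,0,-0.004,-0.25,0,-0.1,0],
    [0,0,0,-0.2,0,0,0],
    [0,0,0,-0.1,0,0,0],
    [0,0,0,-0.05,0,0,0]
  ]
}}

```text
time_s: 14.3
ee_pos: [0.5079, -0.0437, 0.0282]
ee_rot: [0.084, 3.14, 0.0]
ft_force: [-0.2, 1.1, -0.8]
opening: 0.0853
finger_force: 0.0
```

Request:
{"method": "drive_tool", "body": {
  "motion": [
    [0,0,0,-0.05,0,0,0],
    [0,0,0,-0.03,0,0,0]
  ]
}}

```text
time_s: 14.55
ee_pos: [0.5091, -0.0439, 0.0275]
ee_rot: [-0.085, -3.136, -0.001]
ft_force: [-6.6, 0.1, 4.4]
opening: 0.0855
finger_force: 3.1
```

Request:
{"method": "drive_tool", "body": {
  "motion": [
    [0,0,0,-0.03,0,0,0],
    [0,0,0,0,0,0,0]
  ]
}}

```text
time_s: 14.8
ee_pos: [0.509, -0.044, 0.0272]
ee_rot: [-0.085, -3.133, -0.001]
ft_force: [-7.4, 0.5, 4.2]
opening: 0.0854
finger_force: 3.7
```

Request:
{"method": "drive_tool", "body": {
  "motion": [
    [0,0,0,0.3,0,0,0],
    [0,0,0,0.2,0,0,0],
    [0,0,0,0,0,-0.8,1],
    [0,0,0,0,0,-0.8,1],
    [0,0,0,0,0,-0.8,1],
    [0,0,0,0,0,0,1]
  ]
}}

```text
time_s: 15.55
ee_pos: [0.4898, -0.0427, 0.1508]
ee_rot: [0.084, 3.133, 0.001]
ft_force: [0.6, 0.7, -0.2]
opening: 0.0124
finger_force: 0.0
```

```bash
cat > arc.py <<'E'
from h import *
b=[.5361,.0019,-.0528]; w=[]
P=[(110,140)]
for t in(1.55,1.2,.9,.6,.3,.0):
    n=np.array([np.cos(t),np.sin(t)]); d=min(11.6/max(n[0],1e-6),13/max(n[1],1e-6))+5
    P.append(tuple(np.array([65,104])+45*np.array([np.sin(t),-np.cos(t)])+d*n))
W=pl(b,[[*p,63] for p in P]); print("W",W.round(4).tolist())
c,S=np.cos(b[2]),np.sin(b[2])
for i in range(len(P)-1): d=np.subtract(P[i+1],P[i])/50; print(np.round([-d[0],d[1]],2))
E
python3 arc.py; python3 to.py -.0528 .6532 .136 .15 .6532 .136 .063
```

```text
W [[0.6533, 0.1359, 0.063], [0.6527, 0.117, 0.063], [0.6553, 0.1011, 0.063], [0.6545, 0.0887, 0.063], [0.6462, 0.0738, 0.063], [0.6341, 0.0629, 0.063], [0.6207, 0.0565, 0.063]]
[-0.01 -0.38]
[-0.07 -0.31]
[ 0.   -0.25]
[ 0.15 -0.31]
[ 0.23 -0.23]
[ 0.26 -0.14]
t 15.55 pos [ 0.4898 -0.0427  0.1508] F [ 0.6  0.7 -0.2] open 0.012398837011111887 turn [ 0.001  0.01  -0.001]
[-3.075  3.741  0.016]
[0.   0.   1.74]
```

Request:
{"method": "drive_tool", "body": {
  "motion": [
    [0,0,0,-0.6,0.75,0,1],
    [0,0,0,-0.6,0.75,0,1],
    [0,0,0,-0.6,0.75,0,1],
    [0,0,0,-0.65,0.75,0,1],
    [0,0,0,-0.62,0.74,0,1],
    [0,0,0,0,0,0,1],
    [0,0,0,0,0,0,1]
  ]
}}

```text
time_s: 16.42
ee_pos: [0.6499, 0.1351, 0.1463]
ee_rot: [-0.084, -3.138, 0.002]
ft_force: [1.1, -0.7, 0.0]
opening: 0.0001
finger_force: 0.0
```

```bash
python3 to.py -.0528  .6532 .136 .15 .6532 .136 .063
```

```text
t 16.43 pos [0.6499 0.1351 0.1463] F [ 1.1 -0.7  0. ] open 6.187090110703062e-05 turn [-0.002 -0.003 -0.001]
[-0.065  0.022 -0.075]
[0.   0.   1.74]
```

Request:
{"method": "drive_tool", "body": {
  "motion": [
    [0,0,0,-0.06,0.02,0.5,1],
    [0,0,0,0,0,0.6,1],
    [0,0,0,0,0,0.56,1],
    [0,0,0,0,0,0,1]
  ]
}}

```text
time_s: 16.92
ee_pos: [0.6514, 0.1346, 0.0624]
ee_rot: [-0.087, -3.135, 0.003]
ft_force: [0.3, -0.1, 1.0]
opening: 0.0003
finger_force: 0.0
```

Request:
{"method": "drive_tool", "body": {
  "motion": [
    [0,0,0,0,-0.19,0,1],
    [0,0,0,0,-0.19,0,1],
    [0,0,0,-0.04,-0.15,0,1],
    [0,0,0,-0.04,-0.15,0,1],
    [0,0,0,0,0,0,1]
  ]
}}

```text
time_s: 17.55
ee_pos: [0.6566, 0.1013, 0.065]
ee_rot: [0.086, 3.14, -0.001]
ft_force: [-0.2, 0.4, -0.6]
opening: 0.0003
finger_force: 0.0
```

```bash
python3 to.py -.0528 .6553 .1011 .063 .6545 .0887 .063 .6462 .0738 .063 .6341 .0629 .063 .6207 .0565 .063
```

```text
t 17.55 pos [0.6566 0.1013 0.065 ] F [-0.2  0.4 -0.6] open 0.0002582196224453491 turn [-0.001  0.001 -0.003]
[ 0.026 -0.005  0.04 ]
[ 0.003 -0.248  0.   ]
[ 0.15  -0.306  0.   ]
[ 0.23 -0.23  0.  ]
[ 0.261 -0.142  0.   ]
```

Request:
{"method": "drive_tool", "body": {
  "motion": [
    [0,0,0,0.02,-0.12,0.03,1],
    [0,0,0,0,-0.13,0,1],
    [0,0,0,0.07,-0.15,0,1],
    [0,0,0,0.08,-0.16,0,1],
    [0,0,0,0.12,-0.12,0,1],
    [0,0,0,0.12,-0.12,0,1],
    [0,0,0,0,0,0,1]
  ]
}}

```text
time_s: 18.42
ee_pos: [0.6329, 0.0624, 0.0634]
ee_rot: [-0.086, -3.14, 0.001]
ft_force: [0.7, 0.2, -0.4]
opening: 0.0004
finger_force: 0.0
```

```bash
python3 to.py -.0528 .6207 .0565 .063
python3 - <<'E'
from plant import robot, vision
import cv2,numpy as np
o=[]
for n in("scene","side"):
    f=vision.grab_frame(n); np.savez(f"pics/{n}6.npz",**f); a=f["pixels"][:,:,::-1]
    o.append(cv2.resize(a[165:305,265:400] if n=="side" else a[150:290,260:395],(400,415),interpolation=2))
cv2.imwrite("pics/a6.png",cv2.hconcat(o))
E
```

```text
t 18.43 pos [0.6329 0.0624 0.0634] F [ 0.7  0.2 -0.4] open 0.00037122707316062135 turn [-0.001 -0.001 -0.002]
[ 0.238 -0.132  0.007]
```

View pics/a6.png

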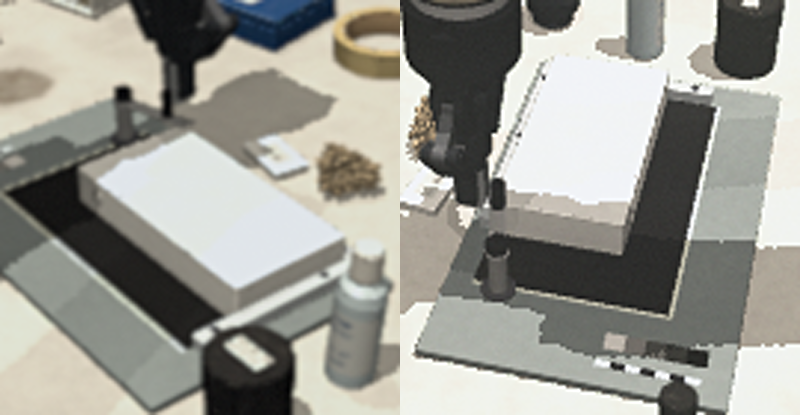

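The clip has swung about 70 degrees: the pin at side panel (497,190) is now above the block's far-left corner and the knob is at (497,245). Now the last bit.

Request:
{"method": "drive_tool", "body": {
  "motion": [
    [0,0,0,0.12,-0.07,0,1],
    [0,0,0,0.12,-0.06,0,1],
    [0,0,0,0,0,0,1]
  ]
}}

```text
time_s: 18.9
ee_pos: [0.6205, 0.0574, 0.0632]
ee_rot: [-0.085, -3.139, 0.0]
ft_force: [0.2, 0.1, 0.5]
opening: 0.0002
finger_force: 0.0
```

Request:
{"method": "drive_tool", "body": {
  "motion": [
    [0,0,0,-0.3,0,0,1],
    [0,0,0,-0.3,0,0,1],
    [0,0,0,0,0,-0.8,1],
    [0,0,0,0,0,-0.8,1],
    [0,0,0,0,0,-0.8,1],
    [0,0,0,0,0.7,-0.8,1],
    [0,0,0,0,0.7,0,1],
    [0,0,0,0,0.7,0,1]
  ]
}}

```text
time_s: 19.9
ee_pos: [0.6582, 0.1622, 0.2244]
ee_rot: [0.085, 3.138, 0.001]
ft_force: [-0.6, -0.5, -0.4]
opening: 0.0
finger_force: 0.0
```

```bash
python3 to.py -.0528
python3 - <<'E'
from h import *
from plant import vision
b=[.5361,.0019,-.0528]; fr={}
for n in("scene","side"):
    f=vision.grab_frame(n); np.savez(f"pics/{n}7.npz",**f)
    g=cv2.cvtColor(f["pixels"],cv2.COLOR_RGB2GRAY)
    q=proj(f,pl(b,[[65+45*np.sin(t),104-45*np.cos(t),69] for t in(-.2,0,.2,.4)])); print(n,"pin top pred",q.round(1).tolist())
    # white-block / pin: print grey patch round prediction
    u,v=q[1].round().astype(int); print(v-8,u-14); print(g[v-8:v+14,u-14:u+15])
E
```

```text
t 19.9 pos [0.6582 0.1622 0.2244] F [-0.6 -0.5 -0.4] open 4.713161611501238e-05 turn [ 0.001  0.003 -0.001]
scene pin top pred [[307.9, 183.0], [311.3, 181.9], [314.2, 180.5], [316.5, 178.9]]
174 297
[[215 214 214 215 215 214 215 214 212 203 190 161 132 122 122 123 124 126
  126 126 125 124 122 123 121 121 122 121 120]
 [216 216 217 216 216 217 217 216 199 167 145 131 124 124 125 124 125 126
  126 126 125 124 123 121 122 121 122 121 121]
 [215 215 216 217 218 218 209 197 168 137 125 125 125 126 126 126 126 126
  126 125 125 124 124 123 122 123 123 123 122]
 [215 215 215 210 207 197 170 149 135 127 127 129 127 126 127 127 126 126
  125 126 126 126 126 125 124 125 125 124 123]
 [212 203 191 172 157 137 120 122 125 126 127 128 128 128 129 127 127 127
  125 124 125 126 126 125 125 127 126 125 124]
 [206 162 112  83  70  54  66 100 121 126 126 127 129 129 129 130 129 127
  126 126 126 126 126 126 125 126 127 127 125]
 [193 129  51  12  11  10  30  73 111 124 124 125 128 128 125 124 127 127
  126 127 127 127 126 127 128 127 127 127 127]
 [162  97  33   7   9   8  21  63 107 123 124 125 126
[... 3816 characters left out ...]
240 133 139 140 157 195  75  45  49  46  49 208
  203 249 246 244 244 244 244 243 243 244 243]
 [240 214 159 163 239 239 244 129 137 139 141 115  62  41  41  42  61 132
  244 250 248 251 250 248 246 245 244 244 245]
 [242 118 162 238 239 240 141 133 140 140 138 145 101  82  99  99 196 117
  144 141 134 140 165 191 242 249 251 251 250]
 [243 156 162 250 244 248 135 132 139 139 140 211 186 187 192 190 212 135
  135 137 136 136 137 135 141 134 137 144 165]
 [179 171 127 125 164 188 152 129 137 136 150 185 185 190 192 195 120 135
  136 137 140 138 135 137 138 136 137 137 137]
 [182 164  92 113 115 116 114 122 138 137 173 186 182 188 190 203 104 137
  138 138 136 139 137 139 134 137 138 139 142]]
```

The pin top lies at scene (312,182) and side (303,226), which matches a clip angle of about 0 within a pixel. The hand is clear, so I'm handing in.

```bash
python3 -c "
from plant import robot; print(robot.finish_job())"
```

```text
the job is handed in; nothing more can be done
None
```

I handed the job in at about 20 s: the block was toppled flat and pushed until it stalled against both stops, the clip measured about 0 rad in both cameras, and the hand was clear; the simulator returned no verdict.

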